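# Build the three-layer trivet and pin it

### The arm

A 6-joint arm with a two-finger parallel gripper is mounted at the origin on a cart in front of the work surface, level with it; the furniture and walls round the work are solid. World frame = base frame: x ahead of the robot, y to its left, z up, the work surface at z = 0. Lengths are in m, angles in degrees, forces in N, time in s.
With the tool pointing down it reaches from about 0.25 to 0.775 m from the base axis. Payload 8.9 kg.
Tool frame: the origin (TCP) lies on the centre line of the jaws, within the pads' length; the fingertips stand 11 mm ahead of it and the grasp point (between the pads) lies 8 mm behind it (bot.finger_overhang is the distance from the TCP to the fingertips, in m); z points along the fingers, y is the line along which they close (so a half turn about z gives the same grasp; the last joint's range is limited). The gripper opens to 85 mm and grips with 20 to 120 N. Pads are 22 mm wide; open, the fingers measure 114 mm over their backs; the gripper's body (76 mm by 85 mm) begins 54 mm behind the grasp point. The pads swing forward as they close: fully open they stand 13 mm farther back than shut.
Start: joints at [-74.273, 16.656, -8.789, 64.555, 0, 82.019], TCP at [0.211, -0.481, 0.242] pointing down, gripper open.
Joint ranges: [-144.48, 144.48], [-52.06, 99.96], [-74.48, 78.29], [-112.23, 115.85], [-86.99, 84.42], [-180, 180]. Speed limits (degrees/s): [127.2, 127.2, 159.86, 180, 180, 180].

### API

Orientations are given as [roll, pitch, yaw] about the fixed x, y, z axes, in that order (R = Rz(yaw) Ry(pitch) Rx(roll)).
In Python, from station import bot gives the robot as it stands. The module is installed in compiled form; this text tells all that it offers.
- The arm moves only by the tool play_rows, never from a script. Its argument "moves" is a list of rows, each a list of 2 entries, a list of its own where there are three numbers: the shift along the tool's x, y, z in cm, then the turn, a rotation vector about the tool's x, y, z in rad. A call has exactly 10 rows; each row is the pose to reach, as a shift and turn from the pose commanded when the call began, along the tool's axes at that moment; what a row does not reach only later rows make up. A row lasts 1/8 s, in which the tool goes at most 62.5 mm and 10.7 degrees, less where a joint would pass 70% of its speed; a pose out of reach is approached as far as the arm can. A call with a gripper value outside its range is refused whole. "claw" is the closure, from 0 (fully open) to 1 (shut), set as the call begins (left out, the last holds). The fingers move at their own pace and stop on an object; "squeeze" is the grip in N (left out, the last holds). Time passes only in rows, so rows that repeat a pose let the fingers close, or fill a call up. It gives the time, the measured TCP pose, the force, the opening and the grip force at its end, in the units of the state.
- bot.get_state(): the state, without advancing time (a new reading comes with each control period).
- bot.get_image(name): name is "scene" or "top"; returns a dict with "pixels" (384x512x3 uint8, red, green, blue), "range_z" (384x512 float32, m along the optical axis (not along the pixel's ray), 0 where there is no reading), "mtx" (3x3 intrinsics, pixels), "D" ([k1, k2, p1, p2, k3] as OpenCV has them; the pictures are not rectified), "R" (3x3) and "t" (3): a world point X has camera coordinates R X + t. Camera axes: x right, y down, z forward; pixel columns grow to the right and rows downward; lengths in m; the calibration is good to about 2 mm. A picture is of the moment at which its call begins.
- bot.finish_job(): hands the job in; it is judged then, once.
The state is a dict: "time_s": time; "q": joint angles; "qvel": joint speeds; "joint_torque": joint torques, N m; "eef_pos": TCP position; "eef_rot": TCP orientation; "force": force on the tool from outside, world axes, zero at the start; "moment": the same for the moment, N m; "width": finger opening in m; "grip_force": force on a finger pad.
Only numpy, scipy, OpenCV 4.12 (cv2) and the standard library are available. Lean on these libraries where they do the work, as an engineer would, in place of code of your own. Each camera call takes 0.05 s, during which the arm holds its last target. There are 200 camera calls.

### The job

Build the raised trivet for hot pots: lay the green L-bar flat on the pale one, turned half round so that its elbow lies over the pale bar's empty corner and leg ends lie on leg ends, then the white L-bar on the green one, turned half round again, all edges flush. Then lock the pile by putting the red-headed pin all the way down through the holes at one corner, and let go. Set the bars down gently, and do not disturb the timer or the teaspoon.

Things in the scene. Friction and masses are not known exactly. Their poses are not given: they have to be found in the camera images.
- pale_bar: pale wooden L-bar lying flat, bottom layer, loose, already in its place in the middle. Legs 120 mm long outside, 42 wide, 22 thick, 140 g. Origin: centre of the 120 mm square the L would fill, on its underside; z up. Legs run along the square's -x and -y sides (centre lines x = -39, y = -39 mm), balance point (-15,-15). A 17 mm hole down through each leg end, at (39,-39) and (-39,39). Grip across a leg
- green_bar: green L-bar lying flat, middle layer, starts on the left or right. Legs 120 mm long outside, 42 wide, 22 thick, 140 g. Origin: centre of the 120 mm square the L would fill, on its underside; z up. Legs run along the square's -x and -y sides (centre lines x = -39, y = -39 mm), balance point (-15,-15). A 17 mm hole down through each leg end, at (39,-39) and (-39,39). Grip across a leg
- white_bar: white L-bar lying flat, top layer, starts on the other side. Legs 120 mm long outside, 42 wide, 22 thick, 140 g. Origin: centre of the 120 mm square the L would fill, on its underside; z up. Legs run along the square's -x and -y sides (centre lines x = -39, y = -39 mm), balance point (-15,-15). A 17 mm hole down through each leg end, at (39,-39) and (-39,39). Grip across a leg
- pale_bar_corner (a point): middle of the elbow of the pale bar, on its top face, at (-39,-39,22) mm in its frame
- pale_bar_gap (a point): middle of the empty corner of the pale bar's square, level with its top face, at (39,39,22) mm in its frame
- pale_bar_hole1 (a point): centre of one leg-end hole of the pale bar, on its top face, at (39,-39,22) mm in its frame
- pale_bar_hole2 (a point): centre of the other leg-end hole of the pale bar, on its top face, at (-39,39,22) mm in its frame
- green_bar_corner (a point): middle of the elbow of the green bar, on its top face, at (-39,-39,22) mm in its frame
- green_bar_gap (a point): middle of the empty corner of the green bar's square, level with its top face, at (39,39,22) mm in its frame
- white_bar_corner (a point): middle of the elbow of the white bar, on its top face, at (-39,-39,22) mm in its frame
- white_bar_gap (a point): middle of the empty corner of the white bar's square, level with its top face, at (39,39,22) mm in its frame
- white_bar_hole1 (a point): centre of one leg-end hole of the white bar, on its top face, at (39,-39,22) mm in its frame
- white_bar_hole2 (a point): centre of the other leg-end hole of the white bar, on its top face, at (-39,39,22) mm in its frame
- lock_pin: upright locking pin, 92 mm tall, 40 g: steel shank 9 mm thick, 62 long, tapered tip; round red head 21 mm across, 30 tall, which is the grip. Origin at the tip, z up towards the head. Home in three stacked bars (66 mm) its head rests on the top bar, the tip 4 mm above the worktop. Starts standing in pin_stand, tip 5 mm above the worktop
- pin_tip (a point): tip of the pin's shank (its origin)
- pin_head (a point): on the pin's axis, middle of the red head, 77 mm above the tip
- pin_stand: fixed white block 50 x 50 x 45 mm behind the pale bar with an upright blind hole 10.5 mm wide and 40 mm deep in its middle, in which the pin stands loosely. Origin: centre of its underside
- kitchen_timer: cream dome-shaped kitchen timer, 64 mm wide, 58 mm tall, loose bystander; origin at the centre of its underside
- teaspoon: steel teaspoon, 132 mm long, loose bystander lying on the near side; origin at its middle, underside

How it is judged (in metres and radians):
On the way, in this order (a step that is already met when the one before it is completed fails the run):
1. the green bar lies let go on the pale bar, half-turned and flush (height (world z) of pale_bar below 0.004 m and angle between pale_bar's own z axis and vertical below 0.05 rad and horizontal distance between green_bar_corner and pale_bar_gap below 0.011 m and horizontal distance between green_bar_gap and pale_bar_corner below 0.011 m and z of green_bar in the frame of pale_bar between 0.019 and 0.025 m and angle between green_bar's own z axis and vertical below 0.06 rad and linear speed of green_bar below 0.02 m/s and angular speed of green_bar below 0.2 rad/s and contact force between the fingers and green_bar below 0.05 N), for 0.2 s.
2. the white bar lies let go on the green bar, half-turned back and flush (height (world z) of pale_bar below 0.004 m and angle between pale_bar's own z axis and vertical below 0.05 rad and horizontal distance between green_bar_corner and pale_bar_gap below 0.011 m and horizontal distance between green_bar_gap and pale_bar_corner below 0.011 m and z of green_bar in the frame of pale_bar between 0.019 and 0.025 m and angle between each of green_bar, white_bar's own z axis and vertical below 0.06 rad and horizontal distance between white_bar_corner and green_bar_gap below 0.011 m and horizontal distance between white_bar_gap and green_bar_corner below 0.011 m and z of white_bar in the frame of green_bar between 0.019 and 0.025 m and linear speed of white_bar below 0.02 m/s and angular speed of white_bar below 0.2 rad/s and contact force between the fingers and white_bar below 0.05 N), for 0.2 s.
3. the pin is down through all three bars at one corner (height (world z) of pale_bar below 0.004 m and angle between pale_bar's own z axis and vertical below 0.05 rad and horizontal distance between green_bar_corner and pale_bar_gap below 0.011 m and horizontal distance between green_bar_gap and pale_bar_corner below 0.011 m and z of green_bar in the frame of pale_bar between 0.019 and 0.025 m and angle between each of green_bar, white_bar's own z axis and vertical below 0.06 rad and horizontal distance between white_bar_corner and green_bar_gap below 0.011 m and horizontal distance between white_bar_gap and green_bar_corner below 0.011 m and z of white_bar in the frame of green_bar between 0.019 and 0.025 m and height (world z) of pin_tip below 0.014 m and angle between lock_pin's own z axis and vertical below 0.15 rad and (horizontal distance between pin_tip and pale_bar_hole1 below 0.01 m or horizontal distance between pin_tip and pale_bar_hole2 below 0.01 m) and (horizontal distance between pin_head and white_bar_hole1 below 0.01 m or horizontal distance between pin_head and white_bar_hole2 below 0.01 m)), for 0.2 s.
At the end, for the whole second after the job is handed in: The pale bar lies flat on the worktop, the green bar flat on it and the white bar flat on the green one, each half-turned against the one below with elbow and empty corner within 11 mm of lined up; the pin stands through all three at one corner, its head within 10 mm of down; all let go and at rest (all of step 3 and linear speed of each of pale_bar, green_bar, white_bar, lock_pin below 0.02 m/s and angular speed of each of pale_bar, green_bar, white_bar, lock_pin below 0.2 rad/s); the robot touches nothing.
It fails at once if the timer is moved (20 mm) (distance of kitchen_timer from where it was at the start of the episode above 0.02 m).
It fails at once if the teaspoon is moved (20 mm) (distance of teaspoon from where it was at the start of the episode above 0.02 m).
It fails at once if the green bar is dropped: it moves faster than 0.5 m/s while out of the fingers (linear speed of green_bar above 0.5 m/s and contact force between the fingers and green_bar below 0.05 N).
It fails at once if the white bar is dropped: it moves faster than 0.5 m/s while out of the fingers (linear speed of white_bar above 0.5 m/s and contact force between the fingers and white_bar below 0.05 N).
It also fails if it takes over 72 s, if anything falls off the work surface, if the arm or the gripper's body presses on something with over 40 N, if the wrist force passes 120 N, or if a joint passes its speed limit or range.

## Working session

There is one attempt and no reset: what is moved stays moved. The work goes in short steps, Python scripts to look and compute and a tool call to move; the robot and the scene stay as the last step left them, time stands still between calls to the robot, and variables do not carry over. Pictures are saved under pics/ and viewed, at most 10 in all, crops included, and the job is handed in when it is done.

Besides the shell and the picture viewer there is one more tool, called after "Emit:" as name(argument=value, ...) on one line, values as JSON. play_rows: Moves the arm, as the interface text tells. Its arguments: {"type":"object","properties":{"moves":{"type":"array"},"claw":{"type":"number"},"squeeze":{"type":"number"}},"required":["moves"]}

```bash
mkdir -p pics; python3 - <<'E'
from station import bot
import cv2,numpy as np
for n in("scene","top"):
    d=bot.get_image(n); cv2.imwrite(f"pics/{n}0.png",d["pixels"][:,:,::-1]); np.savez(f"{n}0.npz",**d)
    print(n,-d["R"].T@d["t"],d["R"].round(2).tolist(),d["mtx"].round(0).tolist(),d["D"])
s=bot.get_state();print({k:np.round(v,3).tolist() for k,v in s.items()},bot.finger_overhang)
E
```

```text
scene [-0.37427498  0.57370403  1.07792468] [[-0.56, -0.83, -0.01], [-0.56, 0.39, -0.73], [0.61, -0.4, -0.69]] [[449.0, 0.0, 258.0], [0.0, 449.0, 190.0], [0.0, 0.0, 1.0]] [-0.13191036  0.          0.          0.          0.        ]
top [0.39877368 0.01476289 0.95215644] [[-0.03, -1.0, 0.01], [-0.99, 0.02, -0.12], [0.12, -0.02, -0.99]] [[370.0, 0.0, 262.0], [0.0, 370.0, 187.0], [0.0, 0.0, 1.0]] [-0.01174735  0.          0.          0.          0.        ]
{'time_s': 0.1, 'q': [-74.271, 16.683, -8.825, 64.556, 0.0, 82.019], 'qvel': [0.052, -0.105, 0.088, -0.043, -0.046, 0.084], 'joint_torque': [0.001, -53.798, 33.192, 0.009, -0.0, -0.0], 'eef_pos': [0.211, -0.48, 0.242], 'eef_rot': [-179.937, -0.009, 23.71], 'force': [-0.711, 0.425, 0.596], 'moment': [-0.055, -0.008, 0.015], 'grip_force': 0.0, 'width': 0.086} 0.011
```

View pics/top0.png

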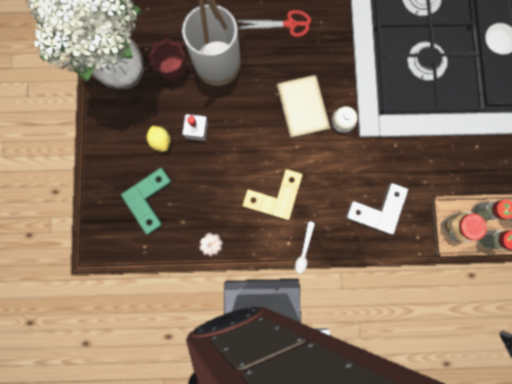

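View pics/scene0.png

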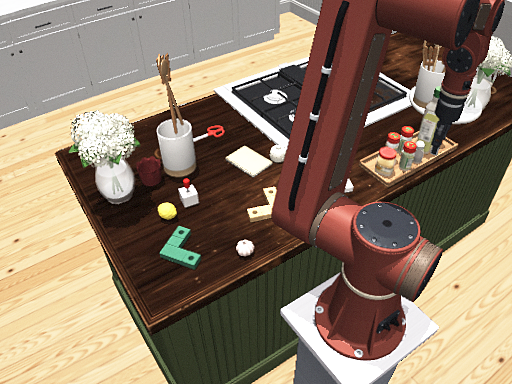

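The top view shows pale at (275,195), green at (147,200), white at (380,208), the pin and stand at (195,127), the timer at (345,119) and the spoon at (305,247). The scene view confirms this, with the pin upright.

```bash
cat > h.py <<'E'
import cv2,numpy as np
from station import bot
def ray(d,uv,z):
    p=cv2.undistortPoints(np.float64(uv).reshape(-1,1,2),d["mtx"],np.float64(d["D"])).reshape(-1,2)
    v=np.c_[p,np.ones(len(p))]@d["R"]; c=-d["R"].T@d["t"]
    return c+v*((z-c[2])/v[:,2])[:,None]
def lbar(d,kind,box,ztop,fn=None):
    u0,v0,u1,v1=box;k=6
    im=cv2.resize(d["pixels"][v0:v1,u0:u1],None,fx=k,fy=k,interpolation=cv2.INTER_CUBIC)
    hsv=cv2.cvtColor(im,cv2.COLOR_RGB2HSV).astype(int);H,S,V=hsv[...,0],hsv[...,1],hsv[...,2]
    m={"green":(H>60)&(H<95)&(S>90)&(V>65),"pale":(V>150)&(S>45)&(S<140)&(H>15)&(H<40),"white":(V>140)&(S<45)}[kind]
    m=m.astype(np.uint8)
    cs,hi=cv2.findContours(m,cv2.RETR_CCOMP,cv2.CHAIN_APPROX_NONE)
    i=max(range(len(cs)),key=lambda j:cv2.contourArea(cs[j]))
    px=lambda c:(c.reshape(-1,2)+.5)/k-.5+[u0,v0]
    P=ray(d,px(cs[i]),ztop)[:,:2]
    r=cv2.minAreaRect(np.float32(P*1000))
    hs=sorted([c for j,c in enumerate(cs) if hi[0][j][3]==i],key=cv2.contourArea)[-2:]
    M=cv2.moments(np.float32((P*1000)).reshape(-1,1,2)); com=np.array([M["m10"],M["m01"]])/M["m00"]
    hol=[]
    for c in hs:
        q=cv2.moments(c); hol.append(ray(d,px(np.array([[q["m10"]/q["m00"],q["m01"]/q["m00"]]])),ztop)[0,:2]*1000)
    print(kind,"rect",np.round(r,1) if 0 else r,"com",com.round(1),"area px",[cv2.contourArea(c)/k/k for c in hs])
    if len(hol)<2: return
    o=(hol[0]+hol[1])/2; e=o-com
    # bar +xy diagonal perpendicular to hole line, on the side away from com
    dl=hol[1]-hol[0]; n=np.array([-dl[1],dl[0]]); n*=np.sign(n@e)
    yaw=np.degrees(np.arctan2(n[1],n[0]))-45
    print("  holes",np.round(hol,1).tolist(),"dist",np.linalg.norm(dl).round(1),"origin",o.round(1),"yaw",round(yaw,1))
    return o,yaw
E
python3 - <<'E'
from h import *
d=dict(np.load("top0.npz"))
lbar(d,"green",(105,155,185,245),.022);lbar(d,"pale",(232,160,315,232),.022);lbar(d,"white",(335,170,425,245),.022)
# pin head
im=d["pixels"];hsv=cv2.cvtColor(im,cv2.COLOR_RGB2HSV).astype(int)
m=((hsv[...,0]<8)|(hsv[...,0]>172))&(hsv[...,1]>130)&(hsv[...,2]>90);z=np.zeros_like(m);z[105:140,175:215]=1
v,u=np.nonzero(m&z.astype(bool));print(len(u),u.min(),u.max(),v.min(),v.max())
print("pin",ray(d,[[u.mean(),v.mean()]],.085))
for z0 in(.082,.097):print(z0,ray(d,[[u.mean(),v.mean()]],z0))
s=dict(np.load("scene0.npz"));hs=cv2.cvtColor(s["pixels"],cv2.COLOR_RGB2HSV).astype(int)
m=((hs[...,0]<8)|(hs[...,0]>172))&(hs[...,1]>130)&(hs[...,2]>90);m[:,:170]=0;m[:,205:]=0;m[:170]=0;m[195:]=0
v,u=np.nonzero(m);print(len(u),u.mean(),v.mean(),ray(s,[[u.mean(),v.mean()]],.082))
# stand top
for n,x,b in(("top",d,(180,105,215,145)),):
    V=hsv[...,2];S=hsv[...,1];k=np.zeros(V.shape,bool);k[b[1]:b[3],b[0]:b[2]]=1
    P=np.argwhere(k&(V>140)&(S<50))[:,::-1];print("stand",cv2.minAreaRect(np.float32(ray(x,P,.045)[:,:2]*1000)))
E
```

```text
green rect ((480.6503601074219, 271.1487121582031), (119.87235260009766, 117.756103515625), 32.38410949707031) com [485.4 291.6] area px [38.30555555555556, 42.69444444444445]
  holes [[427.4, 281.9], [534.2, 259.6]] dist 109.1 origin [480.8 270.8] yaw -146.8
pale rect ((501.75439453125, -26.44487762451172), (125.29698944091797, 124.53102111816406), 71.7304916381836) com [482.8 -36. ] area px [53.02777777777778, 103.84722222222223]
  holes [[465.0, -14.1], [469.5, -55.7]] dist 41.8 origin [467.3 -34.9] yaw -218.8
white rect ((460.8377990722656, -292.09161376953125), (126.37986755371094, 125.48971557617188), 68.14694213867188) com [ 441.5 -300.2] area px [14.041666666666666, 14.111111111111112]
  holes [[482.3, -342.1], [439.0, -241.0]] dist 110.0 origin [ 460.7 -291.5] yaw -21.8
41 188 194 117 124
pin [[0.666056   0.16606975 0.085     ]]
0.082 [[0.66698069 0.16659321 0.082     ]]
0.097 [[0.66235726 0.16397592 0.097     ]]
56 185.98214285714286 182.48214285714286 [[0.67017381 0.16548935 0.082     ]]
stand ((666.1575317382812, 166.22610473632812), (55.183895111083984, 55.783668518066406), 82.16104888916016)
```

```bash
cat >> h.py <<'E'
from scipy.spatial.transform import Rotation as Ro
def go(x,y,z,psi,pr=True):
    s=bot.get_state(); R=Ro.from_euler("xyz",s["eef_rot"],degrees=True)
    d=R.inv().apply(np.array([x,y,z])-s["eef_pos"])*100
    t=(R.inv()*Ro.from_euler("xyz",[180,0,psi],degrees=True)).as_rotvec()
    print("shift",d.round(2),"turn",t.round(3),"yaw",round(s["eef_rot"][2],1))
    return d,t
def place(o,yaw,p=(-39,5)):
    a=np.radians(yaw);return np.array(o)+np.array([[np.cos(a),-np.sin(a)],[np.sin(a),np.cos(a)]])@p
E
python3 - <<'E'
from h import *
p=place((480.7,270.9),-147.1)/1000;print(p)
go(*p,.12,122.9)
E
```

```text
[0.51616105 0.2878857 ]
shift [ 58.83 -58.05  12.26] turn [-1.000e-03 -1.000e-03 -1.731e+00] yaw 23.7
```

Emit:
play_rows(moves=[[[4,-4,0],[0,0,-0.12]],[[8,-8,0],[0,0,-0.24]],[[12,-12,0],[0,0,-0.36]],[[16,-16,0],[0,0,-0.48]],[[20,-20,0],[0,0,-0.6]],[[24,-24,1],[0,0,-0.72]],[[28,-28,2],[0,0,-0.84]],[[32,-32,3],[0,0,-0.96]],[[36,-36,4],[0,0,-1.08]],[[40,-40,5],[0,0,-1.2]]], claw=0, squeeze=60)

```text
time_s: 1.35
eef_pos: [0.4169, 0.0483, 0.192]
eef_rot: [180.0, 0.0, 92.7]
force: [0.3, -0.9, 0.8]
width: 0.0852
grip_force: 0.0
```

```bash
python3 - <<'E'
from h import *
go(.5162,.2879,.06,122.9);print(bot.get_state()["q"])
E
```

```text
shift [23.47 11.04 13.2 ] turn [ 0.     0.    -0.527] yaw 92.7
[-3.38594660e+00  7.49010101e+00 -2.86351615e+01  5.38520148e+01
 -9.66231192e-03  8.39145859e+01]
```

Emit:
play_rows(moves=[[[4,2,0],[0,0,-0.09]],[[8,4,0],[0,0,-0.18]],[[12,6,0],[0,0,-0.27]],[[16,8,1],[0,0,-0.36]],[[20,9.5,3],[0,0,-0.45]],[[23.5,11.0,6],[0,0,-0.52]],[[23.5,11.0,9],[0,0,-0.523]],[[23.5,11.0,10.2],[0,0,-0.523]],[[23.5,11.0,10.2],[0,0,-0.523]],[[23.5,11.0,10.2],[0,0,-0.523]]])

```text
time_s: 2.6
eef_pos: [0.517, 0.2858, 0.0915]
eef_rot: [179.9, 0.0, 122.4]
force: [-0.6, -0.0, 0.9]
width: 0.0854
grip_force: 0.0
```

```bash
python3 - <<'E'
from h import *
go(.5162,.2879,.014,122.9)
d=bot.get_image("top");cv2.imwrite("pics/a.png",cv2.resize(d["pixels"][130:260,60:240,::-1],None,fx=4,fy=4))
E
```

```text
shift [0.23 0.03 7.75] turn [ 0.002  0.    -0.009] yaw 122.4
```

View pics/a.png

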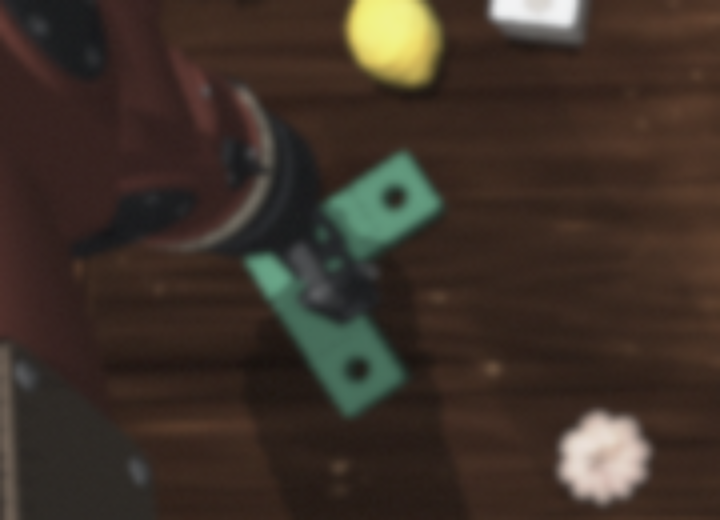

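The hand is over the upper leg at crop (330,250), with one finger over the notch. Descending next.

Emit:
play_rows(moves=[[[0.1,0,1.5],[0,0,-0.009]],[[0.2,0,3],[0,0,-0.009]],[[0.2,0,4.5],[0,0,-0.009]],[[0.2,0,6],[0,0,-0.009]],[[0.2,0,7],[0,0,-0.009]],[[0.2,0,7.5],[0,0,-0.009]],[[0.2,0,7.7],[0,0,-0.009]],[[0.2,0,7.7],[0,0,-0.009]],[[0.2,0,7.7],[0,0,-0.009]],[[0.2,0,7.7],[0,0,-0.009]]])

```text
time_s: 3.9
eef_pos: [0.5155, 0.2877, 0.0136]
eef_rot: [180.0, 0.0, 122.9]
force: [0.2, 1.0, -0.5]
width: 0.0855
grip_force: 0.0
```

Emit:
play_rows(moves=[[[0,0,0],[0,0,0]],[[0,0,0],[0,0,0]],[[0,0,0],[0,0,0]],[[0,0,0],[0,0,0]],[[0,0,0],[0,0,0]],[[0,0,0],[0,0,0]],[[0,0,0],[0,0,0]],[[0,0,0],[0,0,0]],[[0,0,0],[0,0,0]],[[0,0,0],[0,0,0]]], claw=1, squeeze=60)

```text
time_s: 5.15
eef_pos: [0.5156, 0.2878, 0.0137]
eef_rot: [180.0, 0.0, 122.9]
force: [-0.1, -0.1, 5.4]
width: 0.0409
grip_force: 61.6
```

```bash
python3 - <<'E'
from h import *
d=bot.get_image("top");np.savez("top1.npz",**d)
lbar(d,"green",(105,155,185,245),.022)
# pale holes: relaxed mask by brightness
x=d["pixels"][160:232,232:315];h=cv2.cvtColor(x,cv2.COLOR_RGB2HSV)
print(np.percentile(h[...,2],[5,50,80,90]));import sys
go(*place((501.6,-26.3),161.8)/1000,.12,71.8); s=bot.get_state();print(s["eef_pos"],s["width"],s["eef_rot"])
E
sed -i 's/"pale":(V>150)&(S>45)&(S<140)&(H>15)&(H<40)/"pale":(V>125)/' h.py
python3 -c "
from h import *
lbar(dict(np.load('top1.npz')),'pale',(232,160,315,232),.022)"
```

```text
green rect ((530.8609008789062, 257.740478515625), (41.248138427734375, 40.62054443359375), 33.874046325683594) com [532.1 257.2] area px [2.9583333333333335, 53.22222222222222]
  holes [[545.2, 256.1], [530.8, 257.8]] dist 14.5 origin [538. 257.] yaw 38.1
[ 63.  88. 212. 240.]
shift [-28.95 -16.19 -10.64] turn [ 0.001 -0.     0.893] yaw 122.9
[0.51558064 0.28776151 0.01370002] 0.04033888910158648 [1.79952698e+02 8.58076505e-03 1.22947475e+02]
pale rect ((501.7641906738281, -26.48693084716797), (126.00660705566406, 126.17809295654297), 71.25498962402344) com [482.9 -35.9] area px [15.444444444444445, 15.833333333333334]
  holes [[476.8, 22.7], [526.1, -75.6]] dist 110.0 origin [501.4 -26.4] yaw -18.4
```

Emit:
play_rows(moves=[[[0,0,-1],[0,0,0]],[[0,0,-3],[0,0,0]],[[0,0,-6],[0,0,0]],[[-2,-1.1,-9],[0,0,0.06]],[[-6,-3.3,-10.6],[0,0,0.18]],[[-10,-5.6,-10.6],[0,0,0.3]],[[-14,-7.8,-10.6],[0,0,0.42]],[[-18,-10,-10.6],[0,0,0.54]],[[-22,-12.3,-10.6],[0,0,0.66]],[[-25,-14,-10.6],[0,0,0.78]]])

```text
time_s: 6.45
eef_pos: [0.5334, -0.0002, 0.1197]
eef_rot: [-180.0, 0.0, 78.0]
force: [-0.2, 0.8, -0.9]
width: 0.0411
grip_force: 60.8
```

```bash
python3 - <<'E'
from h import *
p=place((501.5,-26.4),161.6,(-39,4.8))/1000
go(*p,.06,71.6)
E
```

```text
shift [-4.14  1.24  5.97] turn [-0.     0.     0.111] yaw 78.0
```

Emit:
play_rows(moves=[[[-1.5,0.4,0],[0,0,0.05]],[[-3,0.9,0],[0,0,0.09]],[[-3.8,1.1,0.5],[0,0,0.111]],[[-4.1,1.2,1.5],[0,0,0.111]],[[-4.1,1.2,3],[0,0,0.111]],[[-4.1,1.2,4.5],[0,0,0.111]],[[-4.1,1.2,5.5],[0,0,0.111]],[[-4.1,1.2,6],[0,0,0.111]],[[-4.1,1.2,6],[0,0,0.111]],[[-4.1,1.2,6],[0,0,0.111]]])

```text
time_s: 7.7
eef_pos: [0.5375, -0.041, 0.0597]
eef_rot: [180.0, -0.0, 71.9]
force: [-0.1, 0.2, -1.2]
width: 0.0409
grip_force: 60.8
```

```bash
python3 - <<'E'
from h import *
p=place((501.5,-26.4),161.6,(-39,4.8))/1000
go(*p,.0362,71.6);s=bot.get_state();print(s["eef_pos"],s["eef_rot"])
d=bot.get_image("top");cv2.imwrite("pics/b.png",cv2.resize(d["pixels"][130:260,210:350,::-1],None,fx=4,fy=4))
E
```

```text
shift [-0.23  0.02  2.35] turn [ 0.001 -0.     0.005] yaw 71.9
[ 0.53748005 -0.04099338  0.0597062 ] [ 1.79956158e+02 -5.69335721e-03  7.18948798e+01]
```

View pics/b.png

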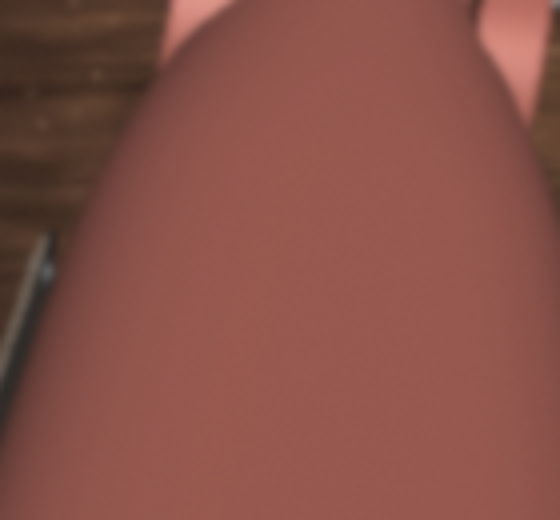

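The arm hides the pile. Lowering gently on the computed numbers while watching the force.

Emit:
play_rows(moves=[[[-0.2,0,0.4],[0,0,0.005]],[[-0.2,0,0.8],[0,0,0.005]],[[-0.2,0,1.2],[0,0,0.005]],[[-0.2,0,1.5],[0,0,0.005]],[[-0.2,0,1.8],[0,0,0.005]],[[-0.2,0,2.0],[0,0,0.005]],[[-0.2,0,2.2],[0,0,0.005]],[[-0.2,0,2.3],[0,0,0.005]],[[-0.2,0,2.35],[0,0,0.005]],[[-0.2,0,2.35],[0,0,0.005]]])

```text
time_s: 9.0
eef_pos: [0.5365, -0.0428, 0.0358]
eef_rot: [180.0, 0.0, 71.6]
force: [-0.3, 0.2, -0.2]
width: 0.0406
grip_force: 60.8
```

Emit:
play_rows(moves=[[[0,0,0.03],[0,0,0]],[[0,0,0.03],[0,0,0]],[[0,0,0.03],[0,0,0]],[[0,0,0.03],[0,0,0]],[[0,0,0.03],[0,0,0]],[[0,0,0],[0,0,0]],[[0,0,-1],[0,0,0]],[[0,0,-3],[0,0,0]],[[0,0,-6],[0,0,0]],[[0,0,-9],[0,0,0]]], claw=0)

```text
time_s: 10.25
eef_pos: [0.5365, -0.0428, 0.1274]
eef_rot: [180.0, -0.0, 71.6]
force: [0.2, -0.1, 0.0]
width: 0.0856
grip_force: 0.0
```

```bash
python3 - <<'E'
from h import *
p=place((460.7,-291.6),-21.8)/1000
go(*p,.12,68.2);print(p,bot.get_state()["q"])
E
```

```text
shift [-25.27  -3.21   0.73] turn [ 0.   -0.    0.06] yaw 71.6
[ 0.42634589 -0.27247423] [-1.23494824e+01  2.33311649e+01 -1.74070507e+01  4.92413174e+01
  6.90490401e-04  9.60413661e+01]
```

Emit:
play_rows(moves=[[[-3,-0.4,0],[0,0,0.06]],[[-7,-0.9,0],[0,0,0.06]],[[-12,-1.5,0],[0,0,0.06]],[[-17,-2.2,0],[0,0,0.06]],[[-21,-2.7,0],[0,0,0.06]],[[-24,-3.1,1],[0,0,0.06]],[[-25.3,-3.2,3],[0,0,0.06]],[[-25.3,-3.2,5],[0,0,0.06]],[[-25.3,-3.2,5],[0,0,0.06]],[[-25.3,-3.2,5],[0,0,0.06]]])

```text
time_s: 11.5
eef_pos: [0.4267, -0.273, 0.0768]
eef_rot: [179.9, 0.0, 68.2]
force: [-0.4, 0.2, 0.5]
width: 0.0857
grip_force: 0.0
```

```bash
python3 - <<'E'
from h import *
d=bot.get_image("top");np.savez("top2.npz",**d);cv2.imwrite("pics/c.png",cv2.resize(d["pixels"][130:260,210:410,::-1],None,fx=4,fy=4))
go(.4263,-.2725,.014,68.2)
lbar(d,"green",(225,150,315,232),.044)
E
```

```text
shift [ 0.03 -0.09  6.29] turn [ 0.001  0.    -0.   ] yaw 68.2
green rect ((499.31207275390625, -24.30438995361328), (115.4200210571289, 115.87477111816406), 71.09817504882812) com [520.  -15.1] area px [51.09722222222222, 65.65277777777779]
  holes [[524.1, -73.4], [475.6, 25.7]] dist 110.3 origin [499.8 -23.8] yaw -199.0
```

View pics/c.png

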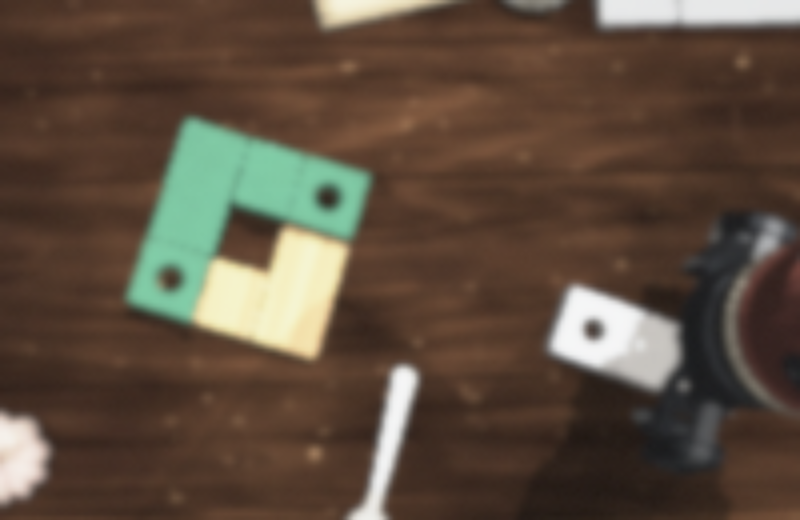

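Green lies flush on pale, with its holes at crop (328,196) and (170,277). The spoon is at (390,430), and the gripper is over the white leg.

Emit:
play_rows(moves=[[[0,-0.1,1.5],[0,0,0]],[[0,-0.1,3],[0,0,0]],[[0,-0.1,4.5],[0,0,0]],[[0,-0.1,5.5],[0,0,0]],[[0,-0.1,6],[0,0,0]],[[0,-0.1,6.2],[0,0,0]],[[0,-0.1,6.3],[0,0,0]],[[0,-0.1,6.3],[0,0,0]],[[0,-0.1,6.3],[0,0,0]],[[0,-0.1,6.3],[0,0,0]]])

```text
time_s: 12.8
eef_pos: [0.4255, -0.2725, 0.013]
eef_rot: [180.0, 0.0, 68.2]
force: [-0.9, 0.0, 0.8]
width: 0.0856
grip_force: 0.0
```

Emit:
play_rows(moves=[[[0,0,0],[0,0,0]],[[0,0,0],[0,0,0]],[[0,0,0],[0,0,0]],[[0,0,0],[0,0,0]],[[0,0,0],[0,0,0]],[[0,0,0],[0,0,0]],[[0,0,0],[0,0,0]],[[0,0,0],[0,0,0]],[[0,0,0],[0,0,0]],[[0,0,0],[0,0,0]]], claw=1)

```text
time_s: 14.05
eef_pos: [0.4256, -0.2726, 0.0131]
eef_rot: [180.0, 0.0, 68.2]
force: [-0.3, 0.8, 5.2]
width: 0.0406
grip_force: 61.1
```

```bash
python3 - <<'E'
from h import *
p=place((500.6,-25.1),-18.7)/1000;print(p)
go(*p,.14,71.3);s=bot.get_state();print(s["eef_pos"],s["eef_rot"])
E
```

```text
[ 0.46526186 -0.00786004]
shift [ 26.05  -6.15 -12.7 ] turn [ 0.     0.    -0.055] yaw 68.2
[ 0.42555902 -0.27255718  0.01309866] [1.79971957e+02 7.22339466e-03 6.81717152e+01]
```

Emit:
play_rows(moves=[[[0,0,-1],[0,0,0]],[[0,0,-3],[0,0,0]],[[0,0,-6],[0,0,0]],[[1,-0.2,-9],[0,0,-0.01]],[[4,-1,-11.5],[0,0,-0.02]],[[8,-1.9,-12.7],[0,0,-0.03]],[[13,-3.1,-12.7],[0,0,-0.04]],[[18,-4.3,-12.7],[0,0,-0.055]],[[22,-5.2,-12.7],[0,0,-0.055]],[[25,-5.9,-12.7],[0,0,-0.055]]])

```text
time_s: 15.3
eef_pos: [0.4634, -0.0167, 0.1402]
eef_rot: [180.0, -0.0, 71.4]
force: [0.3, -0.4, -0.6]
width: 0.0405
grip_force: 60.6
```

```bash
python3 - <<'E'
from h import *
go(.4653,-.0079,.08,71.3)
E
```

```text
shift [ 0.89 -0.1   6.02] turn [ 0.    -0.     0.001] yaw 71.4
```

Emit:
play_rows(moves=[[[0.5,0,0],[0,0,0]],[[0.8,-0.1,0.5],[0,0,0]],[[0.8,-0.1,1.5],[0,0,0]],[[0.8,-0.1,3],[0,0,0]],[[0.8,-0.1,4.5],[0,0,0]],[[0.8,-0.1,5.5],[0,0,0]],[[0.8,-0.1,6],[0,0,0]],[[0.8,-0.1,6],[0,0,0]],[[0.8,-0.1,6],[0,0,0]],[[0.8,-0.1,6],[0,0,0]]])

```text
time_s: 16.55
eef_pos: [0.4655, -0.0106, 0.0802]
eef_rot: [180.0, -0.0, 71.3]
force: [-0.6, -0.1, -1.3]
width: 0.041
grip_force: 60.6
```

```bash
python3 - <<'E'
from h import *
go(.4653,-.0079,.0575,71.3)
E
```

```text
shift [ 0.25 -0.1   2.27] turn [ 0.001 -0.     0.   ] yaw 71.3
```

Emit:
play_rows(moves=[[[0.25,-0.1,0.4],[0,0,0]],[[0.25,-0.1,0.8],[0,0,0]],[[0.25,-0.1,1.2],[0,0,0]],[[0.25,-0.1,1.5],[0,0,0]],[[0.25,-0.1,1.75],[0,0,0]],[[0.25,-0.1,1.95],[0,0,0]],[[0.25,-0.1,2.1],[0,0,0]],[[0.25,-0.1,2.2],[0,0,0]],[[0.25,-0.1,2.27],[0,0,0]],[[0.25,-0.1,2.27],[0,0,0]]])

```text
time_s: 17.8
eef_pos: [0.4651, -0.0079, 0.0572]
eef_rot: [180.0, -0.0, 71.3]
force: [0.5, 0.1, -1.1]
width: 0.0409
grip_force: 60.6
```

Emit:
play_rows(moves=[[[0,0,0.03],[0,0,0]],[[0,0,0.06],[0,0,0]],[[0,0,0.06],[0,0,0]],[[0,0,0.06],[0,0,0]],[[0,0,0.06],[0,0,0]],[[0,0,0.06],[0,0,0]],[[0,0,0.06],[0,0,0]],[[0,0,0.06],[0,0,0]],[[0,0,0.06],[0,0,0]],[[0,0,0.06],[0,0,0]]])

```text
time_s: 19.05
eef_pos: [0.4651, -0.0079, 0.0571]
eef_rot: [180.0, 0.0, 71.3]
force: [-2.7, 0.6, 9.2]
width: 0.0407
grip_force: 61.8
```

Emit:
play_rows(moves=[[[0,0,0],[0,0,0]],[[0,0,0],[0,0,0]],[[0,0,0],[0,0,0]],[[0,0,0],[0,0,0]],[[0,0,0],[0,0,0]],[[0,0,0],[0,0,0]],[[0,0,-1],[0,0,0]],[[0,0,-3],[0,0,0]],[[0,0,-6],[0,0,0]],[[0,0,-9],[0,0,0]]], claw=0)

```text
time_s: 20.3
eef_pos: [0.4649, -0.0078, 0.148]
eef_rot: [180.0, -0.0, 71.3]
force: [1.2, 0.5, -0.4]
width: 0.085
grip_force: 0.0
```

```bash
python3 - <<'E'
from h import *
s=bot.get_state();print(s["q"])
for psi in(0,45,71,90):go(.667,.166,.15,psi)
E
```

```text
[-9.98253552e+00  1.48356089e+01 -2.66020380e+01  4.85493871e+01
  5.97299296e-05  9.86933421e+01]
shift [22.94 13.58 -0.19] turn [ 0.    -0.     1.245] yaw 71.3
shift [22.94 13.58 -0.19] turn [ 0.    -0.     0.459] yaw 71.3
shift [22.94 13.58 -0.19] turn [ 0.    -0.     0.006] yaw 71.3
shift [22.94 13.58 -0.19] turn [ 0.     0.    -0.326] yaw 71.3
```

Emit:
play_rows(moves=[[[3,1.8,0],[0,0,0]],[[7,4.1,0],[0,0,0]],[[12,7.1,0],[0,0,0]],[[16,9.5,0],[0,0,0]],[[20,11.8,0],[0,0,0]],[[22.5,13.3,0],[0,0,0]],[[22.9,13.6,0],[0,0,0]],[[22.9,13.6,0.5],[0,0,0]],[[22.9,13.6,1],[0,0,0]],[[22.9,13.6,1],[0,0,0]]])

```text
time_s: 21.55
eef_pos: [0.6663, 0.1649, 0.1361]
eef_rot: [-179.9, 0.0, 71.3]
force: [0.0, 0.2, 0.2]
width: 0.0851
grip_force: 0.0
```

```bash
python3 - <<'E'
from h import *
d=bot.get_image("top");np.savez("top3.npz",**d);cv2.imwrite("pics/d.png",cv2.resize(d["pixels"][80:250,150:340,::-1],None,fx=4,fy=3.5))
e=bot.get_image("scene");np.savez("scene3.npz",**e);cv2.imwrite("pics/e.png",cv2.resize(e["pixels"][120:290,150:350,::-1],None,fx=4,fy=3.5))
go(.667,.166,.083,71.3);print(bot.get_state()["q"])
lbar(d,"white",(225,150,315,232),.066)
lbar(d,"green",(225,150,315,232),.044)
E
```

```text
shift [ 0.09 -0.02  5.37] turn [-0.  0. -0.] yaw 71.3
[7.81522510e+00 3.81945243e+01 9.99177083e+00 6.18048209e+01
 6.12524943e-05 1.16520182e+02]
white rect ((499.8706359863281, -24.806739807128906), (125.4858627319336, 125.30781555175781), 72.06483459472656) com [480.9 -34.6] area px [18.01388888888889, 18.708333333333332]
  holes [[524.2, -73.6], [474.3, 24.0]] dist 109.6 origin [499.3 -24.8] yaw -17.9
green rect ((528.8287963867188, -10.96096420288086), (70.26270294189453, 68.12456512451172), 71.47443389892578) com [534.9  -8.3] area px [0.2638888888888889, 0.3333333333333333]
  holes [[524.1, -11.6], [522.4, 10.1]] dist 21.7 origin [523.2  -0.8] yaw -220.5
```

View pics/d.png

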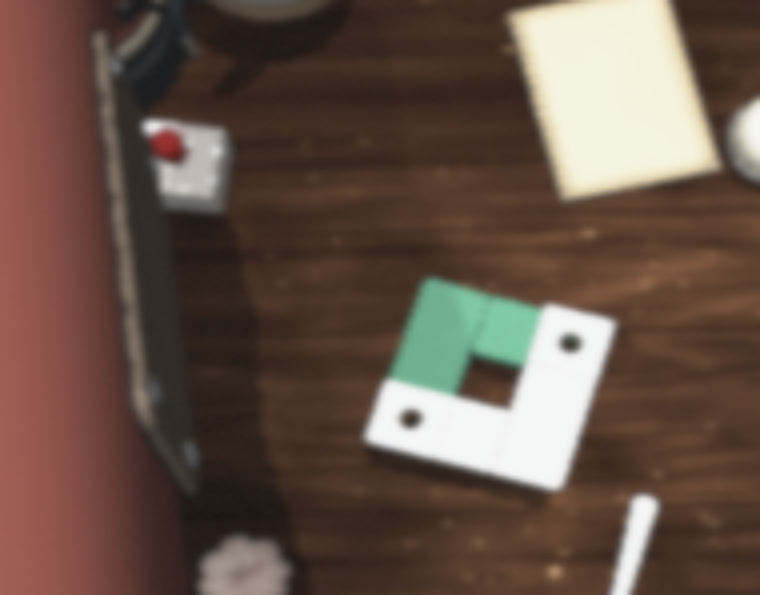

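View pics/e.png

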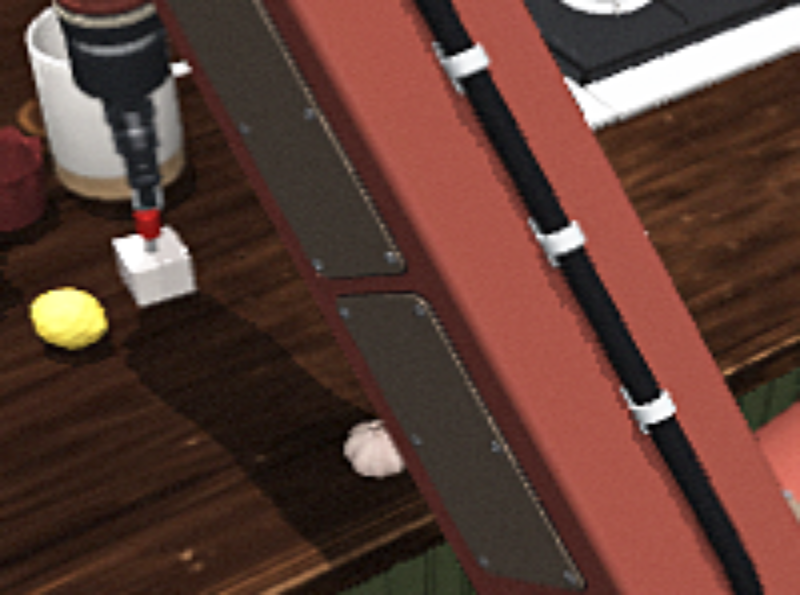

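White is flush on green, with its holes at crop (570,343) and (411,418). In the scene view the hand is right above the red pin head at (148,222).

Emit:
play_rows(moves=[[[0.1,0,1],[0,0,0]],[[0.1,0,2],[0,0,0]],[[0.1,0,3],[0,0,0]],[[0.1,0,4],[0,0,0]],[[0.1,0,4.7],[0,0,0]],[[0.1,0,5.2],[0,0,0]],[[0.1,0,5.3],[0,0,0]],[[0.1,0,5.3],[0,0,0]],[[0.1,0,5.3],[0,0,0]],[[0.1,0,5.3],[0,0,0]]])

```text
time_s: 22.9
eef_pos: [0.6677, 0.1665, 0.0838]
eef_rot: [180.0, -0.0, 71.3]
force: [-0.1, -0.1, -0.4]
width: 0.0854
grip_force: 0.0
```

Emit:
play_rows(moves=[[[0,0,0],[0,0,0]],[[0,0,0],[0,0,0]],[[0,0,0],[0,0,0]],[[0,0,0],[0,0,0]],[[0,0,0],[0,0,0]],[[0,0,0],[0,0,0]],[[0,0,0],[0,0,0]],[[0,0,0],[0,0,0]],[[0,0,0],[0,0,0]],[[0,0,0],[0,0,0]]], claw=1, squeeze=35)

```text
time_s: 24.15
eef_pos: [0.6676, 0.1665, 0.0836]
eef_rot: [180.0, -0.0, 71.3]
force: [0.9, 0.5, 1.2]
width: 0.0194
grip_force: 35.8
```

Emit:
play_rows(moves=[[[0,0,-0.5],[0,0,0]],[[0,0,-1.5],[0,0,0]],[[0,0,-2.5],[0,0,0]],[[0,0,-3.5],[0,0,0]],[[0,0,-4.5],[0,0,0]],[[0,0,-5.5],[0,0,0]],[[0,0,-7],[0,0,0]],[[0,0,-9],[0,0,0]],[[0,0,-10],[0,0,0]],[[0,0,-10],[0,0,0]]])

```text
time_s: 25.4
eef_pos: [0.668, 0.1666, 0.1844]
eef_rot: [179.9, -0.0, 71.3]
force: [0.1, -0.6, -1.0]
width: 0.0195
grip_force: 35.6
```

```bash
python3 - <<'E'
from h import *
e=bot.get_image("scene");np.savez("scene4.npz",**e);cv2.imwrite("pics/f.png",cv2.resize(e["pixels"][110:220,150:230,::-1],None,fx=5,fy=5))
go(.525,-.0743,.184,71.3)
E
```

```text
shift [-27.38  -5.79  -0.05] turn [ 0. -0.  0.] yaw 71.3
```

View pics/f.png

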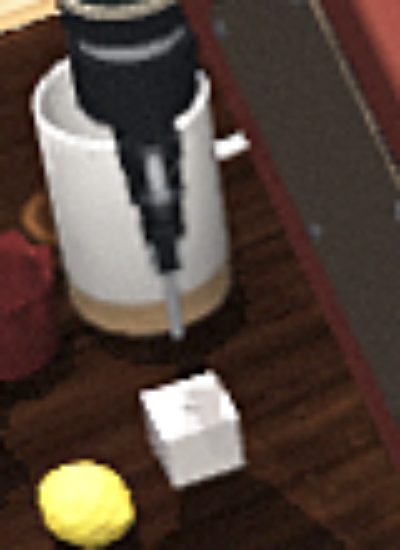

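The pin hangs straight out of the fingers, its tip at crop (179,335). Checking the tip position against the TCP.

```bash
python3 - <<'E'
from h import *
e=dict(np.load("scene4.npz"));print(ray(e,[[150+(179.5)/5-.5,110+335/5-.5]],.106))
E
```

```text
[[0.67213756 0.16342063 0.106     ]]
```

Emit:
play_rows(moves=[[[-2,-0.4,0],[0,0,0]],[[-5,-1.1,0],[0,0,0]],[[-9,-1.9,0],[0,0,0]],[[-13,-2.8,0],[0,0,0]],[[-17,-3.6,0],[0,0,0]],[[-21,-4.4,0],[0,0,0]],[[-24,-5.1,0],[0,0,0]],[[-26.5,-5.6,0],[0,0,0]],[[-27.4,-5.8,0],[0,0,0]],[[-27.4,-5.8,0],[0,0,0]]])

```text
time_s: 26.7
eef_pos: [0.5247, -0.0745, 0.1832]
eef_rot: [-180.0, -0.0, 71.3]
force: [-0.2, -0.3, -0.3]
width: 0.0193
grip_force: 35.6
```

```bash
python3 - <<'E'
from h import *
go(.525,-.0743,.162,71.3)
E
```

```text
shift [0.03 0.02 2.12] turn [-0.001 -0.    -0.   ] yaw 71.3
```

Emit:
play_rows(moves=[[[0,0,1],[0,0,0]],[[0,0,2],[0,0,0]],[[0,0,2.8],[0,0,0]],[[0,0,3.3],[0,0,0]],[[0,0,3.6],[0,0,0]],[[0,0,3.8],[0,0,0]],[[0,0,4.0],[0,0,0]],[[0,0,4.2],[0,0,0]],[[0,0,4.3],[0,0,0]],[[0,0,4.3],[0,0,0]]])

```text
time_s: 27.95
eef_pos: [0.5248, -0.0745, 0.1405]
eef_rot: [-180.0, -0.0, 71.3]
force: [0.3, 0.5, -0.3]
width: 0.0197
grip_force: 35.6
```

Emit:
play_rows(moves=[[[0,0,0.3],[0,0,0]],[[0,0,0.6],[0,0,0]],[[0,0,0.9],[0,0,0]],[[0,0,1.2],[0,0,0]],[[0,0,1.5],[0,0,0]],[[0,0,1.8],[0,0,0]],[[0,0,2.1],[0,0,0]],[[0,0,2.4],[0,0,0]],[[0,0,2.6],[0,0,0]],[[0,0,2.6],[0,0,0]]])

```text
time_s: 29.2
eef_pos: [0.5247, -0.0745, 0.1143]
eef_rot: [-180.0, 0.0, 71.3]
force: [0.3, -0.2, -1.1]
width: 0.0197
grip_force: 35.6
```

Emit:
play_rows(moves=[[[0,0,0.3],[0,0,0]],[[0,0,0.6],[0,0,0]],[[0,0,0.9],[0,0,0]],[[0,0,1.2],[0,0,0]],[[0,0,1.4],[0,0,0]],[[0,0,1.6],[0,0,0]],[[0,0,1.8],[0,0,0]],[[0,0,2.0],[0,0,0]],[[0,0,2.0],[0,0,0]],[[0,0,2.0],[0,0,0]]])

```text
time_s: 30.45
eef_pos: [0.5249, -0.0745, 0.0945]
eef_rot: [180.0, 0.0, 71.3]
force: [0.0, 0.2, -0.8]
width: 0.0198
grip_force: 35.6
```

Emit:
play_rows(moves=[[[0,0,0.2],[0,0,0]],[[0,0,0.4],[0,0,0]],[[0,0,0.6],[0,0,0]],[[0,0,0.8],[0,0,0]],[[0,0,0.95],[0,0,0]],[[0,0,1.05],[0,0,0]],[[0,0,1.1],[0,0,0]],[[0,0,1.1],[0,0,0]],[[0,0,1.1],[0,0,0]],[[0,0,1.1],[0,0,0]]])

```text
time_s: 31.7
eef_pos: [0.5249, -0.0745, 0.0836]
eef_rot: [180.0, -0.0, 71.3]
force: [-0.8, -0.1, -0.6]
width: 0.0197
grip_force: 35.6
```

Emit:
play_rows(moves=[[[0,0,0],[0,0,0]],[[0,0,0],[0,0,0]],[[0,0,0],[0,0,0]],[[0,0,0],[0,0,0]],[[0,0,0],[0,0,0]],[[0,0,0],[0,0,0]],[[0,0,-1.5],[0,0,0]],[[0,0,-4],[0,0,0]],[[0,0,-8],[0,0,0]],[[0,0,-12],[0,0,0]]], claw=0)

```text
time_s: 32.95
eef_pos: [0.5248, -0.0745, 0.2057]
eef_rot: [180.0, -0.0, 71.3]
force: [0.7, -0.8, 0.0]
width: 0.0854
grip_force: 0.0
```

Emit:
play_rows(moves=[[[4,0,0],[0,0,0]],[[8,0,0],[0,0,0]],[[12,0,0],[0,0,0]],[[16,0,0],[0,0,0]],[[19,0,0],[0,0,0]],[[21,0,0],[0,0,0]],[[22,0,0],[0,0,0]],[[22,0,0],[0,0,0]],[[22,0,0],[0,0,0]],[[22,0,0],[0,0,0]]])

```text
time_s: 34.2
eef_pos: [0.5952, 0.1331, 0.2036]
eef_rot: [-180.0, 0.0, 71.3]
force: [0.0, 0.1, -0.8]
width: 0.0852
grip_force: 0.0
```

```bash
python3 - <<'E'
from h import *
d=bot.get_image("top");cv2.imwrite("pics/g.png",cv2.resize(d["pixels"][80:260,200:360,::-1],None,fx=3.3,fy=3.3))
E
```

```text
(no output)
```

View pics/g.png

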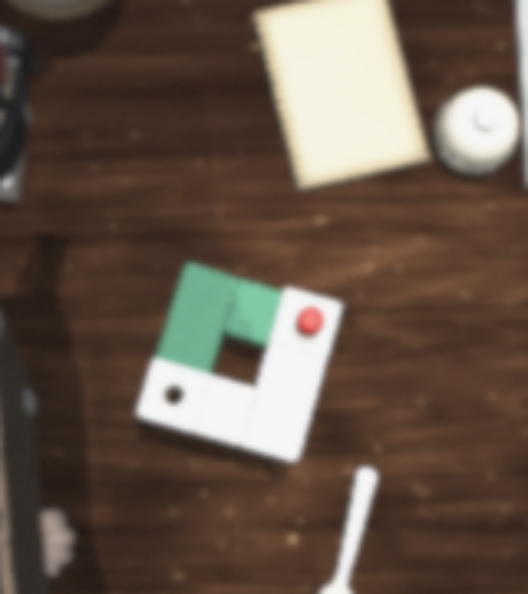

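The pin head sits at (310,321), directly over its hole and seated. The pile is flush, and the timer (477,128) and spoon (350,530) look undisturbed. Handing in.

```bash
python3 -c "
from station import bot
print(bot.finish_job())"
```

```text
the job is handed in; nothing more can be done
None
```

The trivet is built: green is on pale and white is on green, all flush, with the pin down through one corner, and the job is handed in at about 34 s (the hand-in returned no verdict).

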